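# Lock the nib kit case and tuck the smoothing plate under its lid flap

## Robot

A 7-joint arm with a two-finger parallel gripper is mounted at the origin on the work surface. World frame = base frame: x ahead of the robot, y to its left, z up, the work surface at z = 0. Lengths are in m, angles in rad, forces in N, time in s.
With the tool pointing down it reaches from about 0.4 to 0.85 m from the base axis. Payload 10.4 kg.
Tool frame: the origin (TCP) lies midway between the tips of the shut fingers; the grasp point (between the pads) lies 19 mm behind it; z points along the fingers, y is the line along which they close (so a half turn about z gives the same grasp; the last joint's range is limited). The gripper opens to 87 mm and grips with 3 to 60 N. Pads are 19 mm wide; open, the fingers measure 117 mm over their backs; the gripper's body (75 mm by 190 mm) begins 51 mm behind the grasp point.
Start: joints at [-1.258, 0.332, -0.065, 1.46, 0.022, 1.35, -0.088], TCP at [0.206, 0.59, 0.223] pointing down, gripper open.
Joint ranges: [-2.6, 2.6], [-0.5, 2.12], [-1.47, 1.34], [0.16, 2.42], [-1.27, 4.41], [0.06, 2.06], [-2.6, 2.6]. Speed limits (rad/s): [2.22, 2.22, 2.79, 2.79, 3.14, 3.14, 3.14].

## Interface

Orientations are given as a unit quaternion [x, y, z, w].
In Python, from bench import r gives the robot as it stands.
- The arm moves only by the tool arm_command, never from a script. Its arguments are lists of equal length, an entry for each row: "xyz": the shift along the world's x, y, z in m, a list of three; "rot": the turn, a rotation vector about the world's x, y, z in rad, a list of three. In form: {"xyz": [[tx, ty, tz], ...], "rot": [[ax, ay, az], ...]}. A call has 1 to 20 rows; each row is the pose to reach, as a shift and turn from the pose commanded when the call began; what a row does not reach only later rows make up. A row lasts 1/12 s, in which the tool goes at most 41.7 mm and 7.16 degrees, less where a joint would pass 70% of its speed; a pose out of reach is approached as far as the arm can. A call with a gripper value outside its range is refused whole. "grip" is the opening, from 0 (shut) to 1 (fully open), set as the call begins (left out, the last holds). The fingers move at their own pace and stop on an object; "squeeze" is the grip in N (left out, the last holds). Time passes only in rows, so rows that repeat a pose let the fingers close. It gives the time, the measured TCP pose, the force, the opening and the grip force at its end, in the units of the state.
- r.read_state(): the state, without advancing time (a new reading comes with each control period).
- r.camera(name): name is "scene" or "side" or "wrist"; returns the picture (480x640x3 uint8, red, green, blue); there is no depth.
- r.camera_model(name): a dict with "fx", "fy", "cx", "cy" (pixels), "T" (4x4, takes a point from camera to world coordinates). Camera axes: x right, y up, looking along -z (the intrinsics and any distortion apply to the point x, -y, -z); pixel columns grow to the right and rows downward; lengths in m; the calibration is good to about 2 mm. A picture is of the moment at which its call begins: read the wrist's pose just before it. camera_model takes no time and is no camera call; for the wrist camera it gives the pose at the moment of the call.
- r.close_job(): hands the job in; it is judged then, once.
Trained networks look in the newest picture that a camera, given by its name, has taken for a name from the list of things; names that differ only in an ending like _2 or _b are one class to them, and where a whole thing is asked for, a point or a joint stands for the part that bears it (a point fixed in the world has none). Each returns a list of dicts, best first, with "conf" (0 to 1); they miss things now and then, are a little off and sometimes report something else, mostly with a low value. They report only what shows in the picture. A call takes as long as a camera call. They do not tell look-alikes from the thing itself.
- r.look_for(label, camera): "at" ([x, y, z] in m, in the coordinates of the camera as it stood for that picture, good to about 4 mm: the middle of the surface that is visible of it).
- r.spot_point(label, camera): "at" ([x, y, z] in m, in the coordinates of the camera as it stood for that picture, good to about 4 mm: a listed point, or the origin of a listed thing).
The state is a dict: "time": time; "joint_positions": joint angles; "joint_vel": joint speeds; "joint_torque": joint torques, N m; "ee_pos": TCP position; "eef_rot": TCP orientation; "ft_force": force on the tool from outside, world axes, zero at the start; "torque": the same for the moment, N m; "width": finger opening in m; "grip_force": force on a finger pad.
Only numpy, scipy, OpenCV 4.12 (cv2) and the standard library are available. Lean on these libraries where they do the work, as an engineer would, in place of code of your own. Each camera call takes 0.05 s, during which the arm holds its last target. There are 200 camera calls.

## Task

First swing the kit case's hasp over the catch on its lid until it lies flat, so that the lid is locked. Then take the nib-smoothing plate by its wooden grip bar and slide its front edge, flat along the lid, squarely and centrally under the lapped metal flap until it stops against the batten, without lifting the flap, and keep the plate pressed flat and firmly on the lid: the job finishes while you are still holding it pressed there. Leave the pen tray, ink bottle and loupe alone.

Things in the scene. Friction and masses are not known exactly. Their poses are not given: they have to be found in the camera images.
- case: Shut wooden kit case, fixed, 220 (x) x 240 (y) x 50 mm high; its lid, top 50 mm above the table, does not open. Origin: centre of the underside; x points from the lid's open side to the flap (away from the robot, give or take 0.25 rad), z up. A batten 13 mm high, 130 mm long stands on the lid along the +x edge, face at x = +90. Catch: staple 4 x 6 mm, 17 mm high, on the lid at x = -50, y = +94.
- lap (a joint): Sprung aluminium flap, 120 mm long along the case's y (centred), reaching 48 mm from the batten's face towards -x. 0 = down on its stop, parallel to the lid, its underside 7.5 mm above the lid (slot for the plate), the front 8 mm flaring up; grows as the flap is lifted (rad). A spring of about 0.1 N m holds it down.
- lap_edge (a point): Point on the lid's top surface just below the middle of the flap's free front edge, 48 mm in front of the batten's face. Axes as the case's.
- hasp (a joint): Steel slotted hasp hinged on the case's +y edge. 0 = swung over the catch, lying flat over the lid, pointing to the case's -y; 1.57 = standing upright; more = leaning outwards. Starts between 1.3 and 1.9 rad. A stiff hinge: it stays where it is left; about 1 N at the tip moves it.
- hasp_hinge (a point): Middle of the hasp's hinge pin, at x = -50, y = +124 of the case, 54 mm above the table; the pin runs along the case's x. Axes as the case's. The hasp is 32 mm wide along the pin, 62 mm long, 3 mm thick; its slot for the staple lies 22 to 38 mm from the pin; from 40 mm to the tip it is a solid tongue for pushing.
- hasp_tip (a point): Middle of the hasp's free end, 62 mm from the hinge pin; moves with the hasp.
- plate_grip (a point): Centre of the wooden grip bar of the loose smoothing plate: steel sheet 110 (x) x 60 (y) x 4 mm, 0.11 to 0.23 kg. The bar, 12 mm thick (x), 60 mm long (y), stands on its rear end, from 4 to 36 mm above the underside. This point: 20 mm above the underside, 9 mm ahead of the rear edge. x points to the plate's front edge, z up. Starts flat on the table, left or right of the case.
- plate_edge (a point): Middle of the plate's front edge, half-way up its 4 mm thickness; 101 mm ahead of the grip bar's centre and 18 mm below it. Axes as the plate's.
- pen_tray: Bystander: black open tray 120 x 70 x 22 mm holding three pens; origin: centre of the underside. Lies on the other side of the case.
- ink_bottle: Bystander: square ink bottle 50 x 50 x 63 mm beyond the case; origin: centre of the underside.
- loupe: Bystander: black eye loupe, 42 mm across, 34 mm high, beyond the case; origin: centre of the underside.
Mind the look-alikes: they are no part of the job. Of the things like the part that bears plate_grip, leave any that is turquoise; of the rest the larger one is meant.

How it is judged:
By the outcome, as a careful person would: the job done as asked, in the order asked, and still so for the second after the job is handed in, while the arm keeps its last pose, push and grip.
It also fails if it takes over 61 s, if anything falls off the work surface, if the arm or the gripper's body presses on something with over 40 N, if the wrist force passes 120 N, or if a joint passes its speed limit or range.

## Working session

There is one attempt and no reset: what is moved stays moved. The work goes in short steps, Python scripts to look and compute and a tool call to move; the robot and the scene stay as the last step left them, time stands still between calls to the robot, and variables do not carry over. Pictures are saved under pics/ and viewed, at most 10 in all, crops included, and the job is handed in when it is done.

Besides the shell and the picture viewer there is one more tool, called after ">>>" as name(argument=value, ...) on one line, values as JSON. arm_command: Moves the arm, as the interface text tells. Its arguments: {"type":"object","properties":{"xyz":{"type":"array"},"rot":{"type":"array"},"grip":{"type":"number"},"squeeze":{"type":"number"}},"required":["xyz","rot"]}

```bash
ls; mkdir -p pics; cat > h.py <<'E'
from bench import r
import numpy as np, cv2
from scipy.spatial.transform import Rotation as R
def w(cam,p,T=None):
    T=np.array(r.camera_model(cam)["T"]) if T is None else T
    return (T@np.append(p,1))[:3]
def px(cam,P):
    m=r.camera_model(cam);c=np.linalg.inv(np.array(m["T"]))@np.append(P,1)
    return np.round([m["cx"]+m["fx"]*c[0]/-c[2], m["cy"]-m["fy"]*c[1]/-c[2]])
def save(cam,n):
    im=r.camera(cam);cv2.imwrite(f"pics/{n}.png",im[:,:,::-1]);return im
E
python3 - <<'E'
from h import *
for c in ("scene","side"):
    save(c,c+"0")
    print(c,{k:v for k,v in r.camera_model(c).items() if k!="T"})
    for l in ("case","plate_grip","plate_edge","lap_edge","hasp_hinge","hasp_tip","pen_tray","ink_bottle","loupe"):
        for d in r.spot_point(l,c): print(l,round(d["conf"],2),np.round(w(c,d["at"]),3),px(c,w(c,d["at"])))
s=r.read_state();print(s["time"],s["ee_pos"],s["eef_rot"],s["ft_force"])
E
```

```text
pics
scene {'fx': 519.9284468593744, 'fy': 519.9284468593744, 'cx': 311.00187010849623, 'cy': 246.49238088241393}
case 0.57 [ 0.541 -0.034  0.005] [271. 244.]
case 0.3 [0.498 0.082 0.119] [326. 204.]
plate_grip 0.81 [0.436 0.314 0.021] [431. 227.]
plate_grip 0.81 [0.571 0.398 0.014] [467. 285.]
plate_grip 0.71 [0.595 0.174 0.025] [360. 274.]
plate_edge 0.92 [ 0.546  0.302 -0.001] [420. 271.]
plate_edge 0.63 [0.654 0.251 0.001] [392. 310.]
plate_edge 0.61 [0.51  0.443 0.002] [486. 268.]
lap_edge 0.75 [ 0.589 -0.037  0.047] [263. 250.]
hasp_hinge 0.74 [0.497 0.088 0.051] [328. 224.]
hasp_tip 0.68 [0.444 0.314 0.021] [431. 229.]
hasp_tip 0.49 [0.497 0.082 0.117] [326. 205.]
pen_tray 0.75 [ 0.446 -0.31  -0.002] [169. 196.]
ink_bottle 0.55 [ 0.763 -0.13   0.001] [199. 325.]
loupe 0.72 [ 0.754  0.143 -0.001] [332. 345.]
side {'fx': 435.84530947188887, 'fy': 435.84530947188887, 'cx': 320.51091509433564, 'cy': 232.94522467409863}
case 0.79 [ 0.546 -0.034  0.005] [326. 280.]
plate_grip 0.73 [0.442 0.319 0.026] [214. 213.]
plate_grip 0.72 [0.599 0.169 0.022] [296. 222.]
plate_grip 0.53 [0.572 0.406 0.017] [243. 187.]
plate_edge 0.63 [0.54  0.304 0.004] [251. 210.]
plate_edge 0.61 [0.656 0.254 0.006] [297. 205.]
plate_edge 0.58 [0.511 0.44  0.003] [219. 192.]
plate_edge 0.23 [ 0.587 -0.034  0.049] [341. 259.]
lap_edge 0.64 [ 0.59  -0.032  0.049] [342. 258.]
hasp_hinge 0.6 [0.503 0.093 0.056] [279. 240.]
hasp_tip 0.54 [0.501 0.086 0.113] [278. 222.]
pen_tray 0.65 [0.502 0.091 0.057] [279. 240.]
pen_tray 0.6 [ 0.442 -0.31   0.004] [372. 397.]
ink_bottle 0.96 [ 0.762 -0.128  0.001] [425. 268.]
loupe 0.61 [0.752 0.146 0.007] [348. 212.]
1.0 [0.20592979 0.59011887 0.22261431] [ 1.67095383e-01  9.85940733e-01  6.35127476e-05 -2.09225332e-05] [-0.47703152  0.27548821  0.52423521]
```

```bash
python3 - <<'E'
import cv2,numpy as np
a=cv2.imread("pics/scene0.png");b=cv2.imread("pics/side0.png")
c=cv2.resize(a[190:350,310:520],None,fx=2.4,fy=2.4)
cv2.imwrite("pics/crop.png",c)
E
```

```text
(no output)
```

View pics/scene0.png

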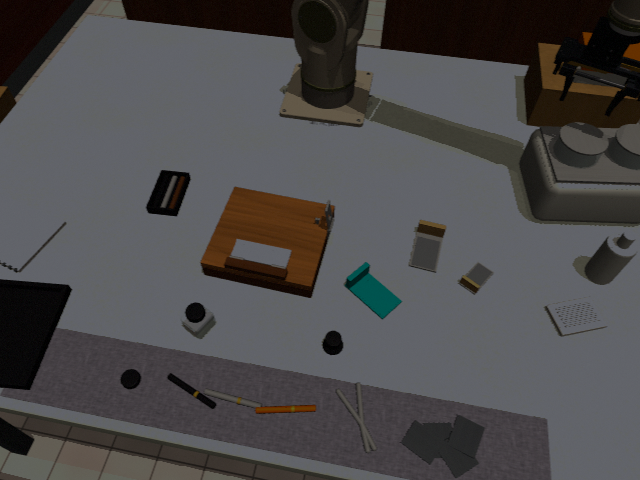

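View pics/crop.png

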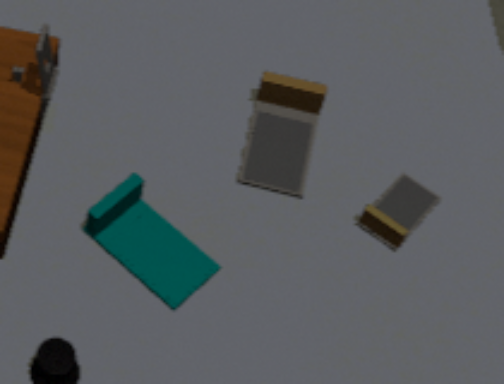

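The crop shows three plates. In full-picture pixels they are the tan one at (431,228), a smaller tan one at (470,283) and a turquoise one at (360,275). I choose the larger tan one at (431,228). The hasp stands at (328,215). The hasp comes first, so I move there.

>>> arm_command(xyz=[[0,-0.04,0.01],[0,-0.08,0.02],[0,-0.12,0.03],[0.02,-0.15,0.03],[0.05,-0.18,0.03],[0.08,-0.21,0.03],[0.11,-0.24,0.03],[0.14,-0.27,0.03],[0.17,-0.3,0.03],[0.2,-0.33,0.03],[0.23,-0.36,0.03],[0.25,-0.39,0.03],[0.27,-0.42,0.03],[0.28,-0.44,0.03],[0.28,-0.44,0.03],[0.28,-0.44,0.03]], rot=[[0,0,-0.1],[0,0,-0.2],[0,0,-0.3],[0,0,-0.4],[0,0,-0.5],[0,0,-0.6],[0,0,-0.7],[0,0,-0.8],[0,0,-0.9],[0,0,-1.0],[0,0,-1.1],[0,0,-1.2],[0,0,-1.25],[0,0,-1.25],[0,0,-1.25],[0,0,-1.25]], grip=0)

```text
time: 2.33
ee_pos: [0.4864, 0.1489, 0.2526]
eef_rot: [0.713, 0.701, 0.0, 0.0]
ft_force: [-0.6, 0.4, -0.0]
width: 0.0006
grip_force: 0.0
```

```bash
python3 - <<'E'
from h import *
T=np.array(r.camera_model("wrist")["T"])
save("wrist","w1")
for l in ("plate_grip","plate_edge","lap_edge","hasp_hinge","hasp_tip","case"):
    for d in r.spot_point(l,"wrist"): print(l,round(d["conf"],2),np.round(w("wrist",d["at"],T),4),px("wrist",w("wrist",d["at"],T)))
s=r.read_state();print(s["time"],s["ee_pos"],s["eef_rot"],s["ft_force"],s["joint_positions"])
E
```

```text
plate_grip 0.91 [0.5957 0.1656 0.0233] [417. 190.]
plate_grip 0.68 [0.4391 0.3148 0.0192] [268.  42.]
plate_edge 0.88 [0.5399 0.3042 0.0047] [368.  56.]
plate_edge 0.86 [0.6535 0.2528 0.0016] [470. 107.]
hasp_hinge 0.68 [0.5042 0.0954 0.055 ] [335. 261.]
hasp_tip 0.69 [0.5003 0.0834 0.1156] [334. 297.]
2.6833 [0.48562185 0.15095444 0.25260794] [ 7.11814486e-01  7.02367516e-01  1.02611325e-04 -1.13739864e-05] [-0.43825521  0.29493923 -0.01757585] [-0.78576124  0.04664489  0.41127284  1.73830656 -0.01916617  1.36038355
 -0.38424695]
```

View pics/w1.png

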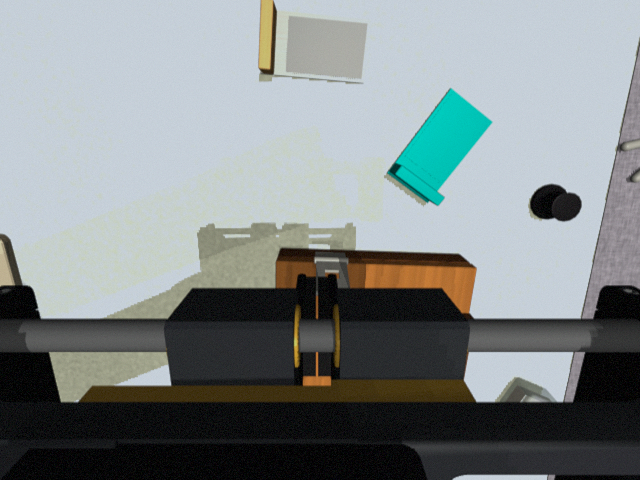

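The wrist view shows the plate with its bar at (268,45), the turquoise one at (430,150), and the hasp at (332,265) upright at the case edge. Next I come down outside the hasp and push it over.

>>> arm_command(xyz=[[0.008,-0.006,-0.04],[0.016,-0.01,-0.08],[0.016,-0.01,-0.115],[0.016,-0.01,-0.14],[0.016,-0.013,-0.1526],[0.016,-0.013,-0.1526],[0.016,-0.025,-0.1526],[0.016,-0.037,-0.1526],[0.016,-0.049,-0.1526],[0.016,-0.06,-0.1526],[0.016,-0.07,-0.1526],[0.016,-0.0785,-0.1526],[0.016,-0.086,-0.156],[0.016,-0.093,-0.161],[0.016,-0.1,-0.17],[0.016,-0.107,-0.179],[0.016,-0.1085,-0.184],[0.016,-0.1085,-0.188],[0.016,-0.1085,-0.191],[0.016,-0.1085,-0.191]], rot=[[0,0,0],[0,0,0],[0,0,0],[0,0,0],[0,0,0],[0,0,0],[0,0,0],[0,0,0],[0,0,0],[0,0,0],[0,0,0],[0,0,0],[0,0,0],[0,0,0],[0,0,0],[0,0,0],[0,0,0],[0,0,0],[0,0,0],[0,0,0]])

```text
time: 4.35
ee_pos: [0.5016, 0.0419, 0.0608]
eef_rot: [0.712, 0.702, -0.0, -0.0]
ft_force: [-0.1, -0.1, 0.5]
width: 0.0003
grip_force: 0.0
```

>>> arm_command(xyz=[[0,0,-0.002],[0,0,-0.004],[0,0,-0.005],[0,0,-0.006],[0,0,-0.006]], rot=[[0,0,0],[0,0,0],[0,0,0],[0,0,0],[0,0,0]])

```text
time: 4.77
ee_pos: [0.5024, 0.042, 0.056]
eef_rot: [0.712, 0.702, 0.001, 0.0]
ft_force: [-0.4, 0.5, 6.6]
width: 0.0008
grip_force: 2.7
```

```bash
python3 - <<'E'
from h import *
im=save("side","s1")
cv2.imwrite("pics/s1c.png",cv2.resize(im[190:310,220:400,::-1],None,fx=4,fy=4))
s=r.read_state();print(s["ft_force"])
E
```

```text
[-1.57355787 -0.41966869  4.50530474]
```

View pics/s1c.png

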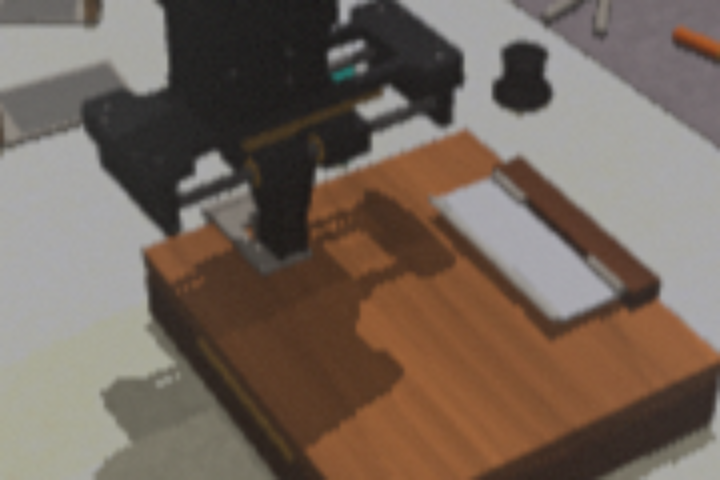

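>>> arm_command(xyz=[[0,0,-0.002],[0,0,-0.003],[0,0,-0.003],[0,0,0.03],[0,0,0.07],[0,0,0.11],[-0.01,0.035,0.12],[-0.02,0.07,0.12],[-0.03,0.11,0.12],[-0.04,0.15,0.12],[-0.05,0.19,0.12],[-0.06,0.23,0.12],[-0.063,0.26,0.12],[-0.063,0.274,0.12],[-0.063,0.274,0.12],[-0.063,0.274,0.12]], rot=[[0,0,0],[0,0,0],[0,0,0],[0,0,0],[0,0,0],[0,0,0],[0,0,-0.02],[0,0,-0.05],[0,0,-0.08],[0,0,-0.11],[0,0,-0.11],[0,0,-0.11],[0,0,-0.11],[0,0,-0.11],[0,0,-0.11],[0,0,-0.11]])

```text
time: 6.15
ee_pos: [0.439, 0.3154, 0.1753]
eef_rot: [0.75, 0.662, -0.0, 0.0]
ft_force: [-0.7, -1.3, 0.3]
width: 0.0004
grip_force: 0.0
```

>>> arm_command(xyz=[[0,0,0],[0,0,0],[0,0,0]], rot=[[0,0,0],[0,0,0],[0,0,0]], grip=1)

```text
time: 6.4
ee_pos: [0.4395, 0.3144, 0.1758]
eef_rot: [0.751, 0.661, 0.0, 0.0]
ft_force: [-0.5, -0.3, 0.2]
width: 0.0132
grip_force: 0.0
```

```bash
python3 - <<'E'
from h import *
T=np.array(r.camera_model("wrist")["T"])
A=save("wrist","w2")
for l in ("plate_grip","plate_edge"):
    for d in r.spot_point(l,"wrist"): print(l,round(d["conf"],2),np.round(w("wrist",d["at"],T),4),px("wrist",w("wrist",d["at"],T)))
for c in ("scene","side"):
  B=save(c,c+"2")
  for l in ("lap_edge","hasp_hinge","hasp_tip"):
    for d in r.spot_point(l,c): print(c,l,round(d["conf"],2),np.round(w(c,d["at"]),4))
C=cv2.imread("pics/scene2.png")[170:300,190:350]
C=cv2.resize(C,None,fx=2.5,fy=2.5);D=cv2.resize(B[190:310,240:400,::-1],None,fx=2.5,fy=2.5);A=cv2.resize(A[:,:,::-1],(347,260))
o=np.zeros((590,800,3),np.uint8);o[:325,:400]=C;o[:300,400:]=D;o[326:586,:347]=A
cv2.imwrite("pics/m2.png",o)
s=r.read_state();print(s["time"],s["ee_pos"],s["eef_rot"],s["width"])
E
```

```text
plate_grip 0.9 [0.5934 0.168  0.0246] [488. 344.]
plate_grip 0.76 [0.5702 0.4084 0.0158] [458.  93.]
plate_grip 0.74 [0.4435 0.314  0.0219] [322. 221.]
plate_edge 0.9 [0.5418 0.3047 0.0067] [426. 214.]
plate_edge 0.69 [0.653  0.2519 0.0007] [538. 251.]
plate_edge 0.6 [0.5105 0.4388 0.0073] [382.  65.]
scene lap_edge 0.94 [ 0.5856 -0.0361  0.0476]
scene hasp_hinge 0.66 [0.5001 0.0896 0.0525]
scene hasp_tip 0.87 [0.4958 0.0333 0.0559]
side lap_edge 0.56 [ 0.5856 -0.0325  0.047 ]
side hasp_tip 0.73 [0.4957 0.0337 0.0538]
side hasp_tip 0.48 [0.5393 0.302  0.0039]
6.95 [0.43892415 0.31561571 0.17554153] [7.49886717e-01 6.61566255e-01 7.25454763e-06 2.46014970e-05] 0.056291789241765214
```

View pics/m2.png

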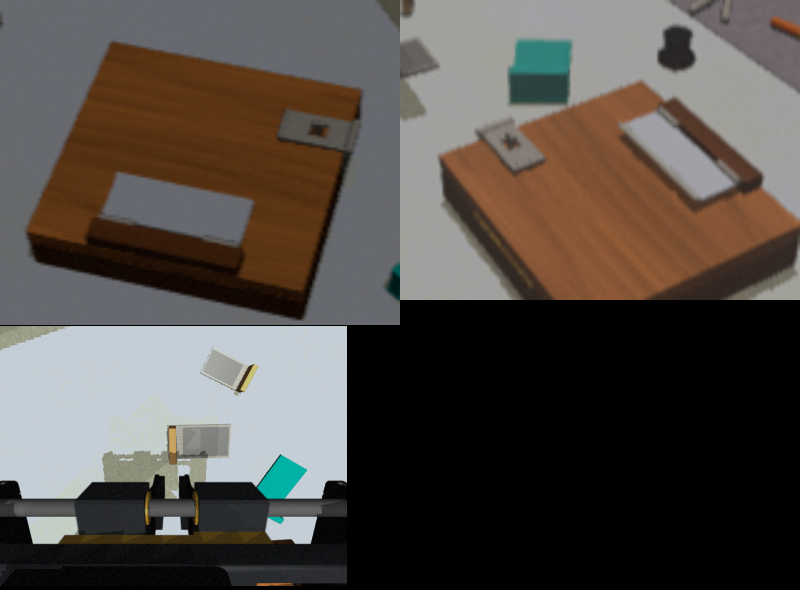

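The montage shows the hasp flat with the staple through its slot, at about (318,130) in the left crop and (510,143) in the right crop. The lid is empty and the flap is down. Next I go down and grasp the bar.

>>> arm_command(xyz=[[0.001,0,0],[0.001,0,-0.03],[0.001,0,-0.065],[0.001,0,-0.1],[0.001,0,-0.13],[0.001,0,-0.15],[0.001,0,-0.162],[0.001,0,-0.1675],[0.001,0,-0.1675],[0.001,0,-0.1675]], rot=[[0,0,0],[0,0,0],[0,0,0],[0,0,0],[0,0,0],[0,0,0],[0,0,0],[0,0,0],[0,0,0],[0,0,0]], grip=1)

```text
time: 7.78
ee_pos: [0.4406, 0.3161, 0.0091]
eef_rot: [0.75, 0.662, 0.001, 0.0]
ft_force: [0.0, -0.0, 1.3]
width: 0.087
grip_force: 0.0
```

>>> arm_command(xyz=[[0,0,0],[0,0,0],[0,0,0],[0,0,0],[0,0,0],[0,0,0],[0,0,0],[0,0,0],[0,0,0],[0,0,0],[0,0,0],[0,0,0]], rot=[[0,0,0],[0,0,0],[0,0,0],[0,0,0],[0,0,0],[0,0,0],[0,0,0],[0,0,0],[0,0,0],[0,0,0],[0,0,0],[0,0,0]], grip=0, squeeze=45)

```text
time: 8.78
ee_pos: [0.4399, 0.3156, 0.008]
eef_rot: [0.75, 0.662, 0.0, 0.0]
ft_force: [0.3, 0.4, -0.5]
width: 0.015
grip_force: 0.0
```

```bash
python3 - <<'E'
from h import *
from scipy.optimize import least_squares
def hit(c,u,v,z=.05):
    m=r.camera_model(c);T=np.array(m["T"]);d=T[:3,:3]@[(u-m["cx"])/m["fx"],-(v-m["cy"])/m["fy"],-1];o=T[:3,3]
    return (o+d*(z-o[2])/d[2])[:2]
S=lambda u,v:hit("scene",190+u/2.5,170+v/2.5); D=lambda u,v:hit("side",240+(u-400)/2.5,190+v/2.5)
L=[(-.11,-.12),(-.11,.12),(.11,-.12),(.11,.12)]
pts=[(L[0],S(110,42)),(L[1],S(360,88)),(L[2],S(28,233)),(L[3],S(303,292)),(L[1],D(440,157)),(L[3],D(641,82)),
 ((.042,0),(.5875,-.0345)),((-.05,.124),(.501,.0915)),((-.05,.062),(.4957,.0335))]
a=np.array([p[0] for p in pts]);b=np.array([p[1] for p in pts])
f=lambda q:(b-(a@np.array([[np.cos(q[2]),-np.sin(q[2])],[np.sin(q[2]),np.cos(q[2])]]).T+q[:2])).ravel()
q=least_squares(f,[.54,-.03,0],loss="soft_l1",f_scale=.004).x;print(q);print(np.round(f(q).reshape(-1,2)*1000,1))
s=r.read_state();print(s["time"],s["ee_pos"],s["eef_rot"],s["width"],s["grip_force"],s["ft_force"])
E
```

```text
[ 0.54455232 -0.0330134  -0.0452209 ]
[[ 0.4  2.2]
 [-0.4 -0.4]
 [-0.6  3.9]
 [ 0.6 -0.1]
 [ 1.4 -3.1]
 [-1.5 -3.7]
 [ 1.   0.4]
 [ 0.8 -1.6]
 [-1.7  2.3]]
8.7833 [0.43993328 0.31560078 0.00804211] [7.49889162e-01 6.61563484e-01 1.42117855e-05 3.60647313e-05] 0.014958825542484275 0.0 [ 0.25768093  0.35014258 -0.50021396]
```

>>> arm_command(xyz=[[0,0,0],[0,0,0],[0,0,0],[0,0,0],[0,0,0.015],[0,0,0.04],[0,0,0.07],[0,0,0.09],[0,0,0.1],[0,0,0.1]], rot=[[0,0,0],[0,0,0],[0,0,0],[0,0,0],[0,0,0],[0,0,0],[0,0,0],[0,0,0],[0,0,0],[0,0,0]])

```text
time: 9.62
ee_pos: [0.4408, 0.3164, 0.11]
eef_rot: [0.75, 0.662, 0.002, -0.0]
ft_force: [0.9, 0.2, -2.5]
width: 0.0115
grip_force: 45.0
```

>>> arm_command(xyz=[[0.002,-0.015,0],[0.004,-0.04,0],[0.006,-0.07,0],[0.008,-0.105,0],[0.01,-0.14,0],[0.013,-0.175,0],[0.016,-0.21,0],[0.019,-0.245,0],[0.022,-0.28,0],[0.025,-0.31,0],[0.027,-0.33,0],[0.0287,-0.34,0],[0.0287,-0.345,0],[0.0287,-0.345,0],[0.0287,-0.345,0],[0.0287,-0.345,0]], rot=[[0,0,0.01],[0,0,0.02],[0,0,0.03],[0,0,0.04],[0,0,0.05],[0,0,0.06],[0,0,0.07],[0,0,0.08],[0,0,0.08],[0,0,0.08],[0,0,0.08],[0,0,0.08],[0,0,0.08],[0,0,0.08],[0,0,0.08],[0,0,0.08]])

```text
time: 10.95
ee_pos: [0.4683, -0.0282, 0.1076]
eef_rot: [0.722, 0.692, -0.0, -0.0]
ft_force: [0.6, -0.4, -2.2]
width: 0.0118
grip_force: 45.0
```

```bash
python3 - <<'E'
from h import *
s=r.read_state();p=s["ee_pos"];print(s["time"],p,s["eef_rot"],s["width"],s["grip_force"],s["ft_force"])
T=np.array(r.camera_model("wrist")["T"])
A=save("wrist","w3")
for c in ("wrist","scene","side"):
  if c!="wrist": B=save(c,c+"3");T=None
  for l in ("plate_grip","plate_edge","lap_edge","hasp_tip","hasp_hinge"):
    for d in r.spot_point(l,c): 
        W=w(c,d["at"],T)
        if W[1]<.15: print(c,l,round(d["conf"],2),np.round(W,4))
C=cv2.imread("pics/scene3.png")[170:300,190:350]
C=cv2.resize(C,None,fx=2.5,fy=2.5);D=cv2.resize(B[190:310,240:400,::-1],None,fx=2.5,fy=2.5);A=cv2.resize(A[:,:,::-1],(347,260))
o=np.zeros((590,800,3),np.uint8);o[:325,:400]=C;o[:300,400:]=D;o[326:586,:347]=A
cv2.imwrite("pics/m3.png",o)
E
```

```text
10.95 [ 0.46830034 -0.02823491  0.1075589 ] [ 7.22282111e-01  6.91598435e-01 -2.70717154e-04 -2.89336738e-04] 0.011804141151924399 44.965298222377896 [ 0.63079397 -0.40704808 -2.21792916]
wrist plate_grip 0.9 [ 0.4701 -0.0261  0.1176]
wrist plate_edge 0.84 [ 0.5676 -0.0319  0.1038]
wrist plate_edge 0.57 [ 0.5389 -0.0351  0.004 ]
wrist hasp_tip 0.97 [0.4983 0.0336 0.057 ]
wrist hasp_hinge 0.63 [0.4992 0.0954 0.0555]
scene plate_grip 0.89 [ 0.4653 -0.0311  0.1194]
scene plate_grip 0.21 [0.5007 0.0915 0.0519]
scene plate_edge 0.89 [ 0.5733 -0.0339  0.1024]
scene plate_edge 0.66 [ 7.659e-01 -1.275e-01 -1.000e-04]
scene lap_edge 0.63 [ 0.5869 -0.0384  0.0499]
scene hasp_tip 0.79 [0.4955 0.0306 0.0577]
scene hasp_hinge 0.9 [0.4984 0.0929 0.0532]
side plate_grip 0.97 [ 0.4655 -0.0298  0.1293]
side plate_edge 0.86 [ 0.5653 -0.0331  0.1059]
side lap_edge 0.81 [ 0.5877 -0.034   0.0486]
side lap_edge 0.54 [ 0.5405 -0.0327  0.0038]
side hasp_tip 0.48 [0.4964 0.0347 0.0513]
side hasp_tip 0.37 [ 0.4697 -0.0278  0.1249]
side hasp_hinge 0.8 [0.5027 0.0915 0.0616]
```

View pics/m3.png

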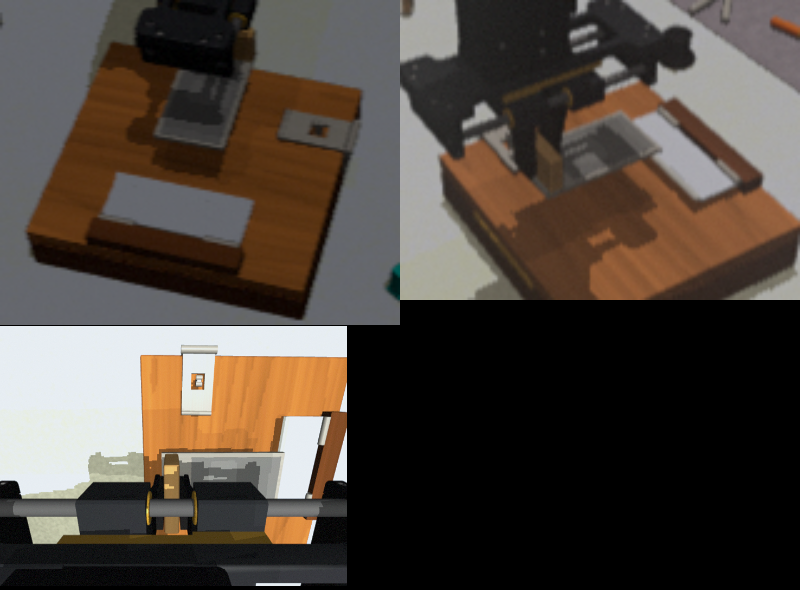

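The montage shows the plate held level, square to the flap and centred on it: front edge at about (190,140) in the left crop, flap at (185,200). The hasp is still flat at (318,130). I lower it onto the lid.

>>> arm_command(xyz=[[0,0,-0.02],[0,0,-0.035],[0,0,-0.044],[0,0,-0.047],[0,0,-0.049],[0,0,-0.05],[0,0,-0.05],[0,0,-0.05]], rot=[[0,0,0],[0,0,0],[0,0,0],[0,0,0],[0,0,0],[0,0,0],[0,0,0],[0,0,0]], squeeze=58)

```text
time: 12.52
ee_pos: [0.4691, -0.0294, 0.0586]
eef_rot: [0.723, 0.691, 0.0, 0.0]
ft_force: [-0.0, 0.8, -1.9]
width: 0.0116
grip_force: 58.0
```

>>> arm_command(xyz=[[0,0,-0.001],[0,0,-0.0015],[0,0,-0.002],[0,0,-0.002],[0,0,-0.002]], rot=[[0,0,0],[0,0,0],[0,0,0],[0,0,0],[0,0,0]])

```text
time: 12.93
ee_pos: [0.4692, -0.0293, 0.058]
eef_rot: [0.723, 0.691, 0.001, -0.0]
ft_force: [-11.2, -0.3, 23.5]
width: 0.0115
grip_force: 58.0
```

```bash
python3 - <<'E'
from h import *
s=r.read_state();print(s["ee_pos"],s["ft_force"],s["torque"])
for c in ("scene","side"):
  B=save(c,c+"4")
  for l in ("plate_grip","plate_edge","lap_edge"):
    for d in r.spot_point(l,c): 
        W=w(c,d["at"])
        if abs(W[1])<.1 and W[0]<.7: print(c,l,round(d["conf"],2),np.round(W,4))
E
```

```text
[ 0.46917917 -0.02928907  0.05795586] [-11.22404631  -0.28931003  23.53613253] [-0.18387038  2.37342744 -0.01024805]
scene plate_edge 0.67 [ 0.5873 -0.0362  0.0496]
scene plate_edge 0.6 [ 0.5704 -0.0323  0.0535]
scene lap_edge 0.92 [ 0.5867 -0.038   0.0461]
side plate_grip 0.78 [ 0.4687 -0.0311  0.0741]
side plate_edge 0.89 [ 0.5717 -0.0313  0.0544]
side lap_edge 0.88 [ 0.5867 -0.0316  0.0498]
```

>>> arm_command(xyz=[[0,0,0.0013],[0.004,-0.0002,0.0013],[0.009,-0.0004,0.0013],[0.014,-0.0006,0.0013],[0.019,-0.0009,0.0013],[0.024,-0.0011,0.0013],[0.027,-0.0012,0.0013],[0.027,-0.0012,0.0013]], rot=[[0,0,0],[0,0,0],[0,0,0],[0,0,0],[0,0,0],[0,0,0],[0,0,0],[0,0,0]])

```text
time: 14.0
ee_pos: [0.4951, -0.0305, 0.058]
eef_rot: [0.723, 0.691, -0.001, -0.001]
ft_force: [-10.9, 0.6, 17.9]
width: 0.0114
grip_force: 58.0
```

```bash
python3 - <<'E'
from h import *
s=r.read_state();print(s["ee_pos"],s["eef_rot"],s["ft_force"],s["torque"])
A=save("scene","scene5");B=save("side","side5")
o=np.hstack([cv2.resize(A[180:290,210:320,::-1],(400,400)),cv2.resize(B[200:300,270:370,::-1],(400,400))])
cv2.imwrite("pics/m5.png",o)
E
```

```text
[ 0.49511255 -0.03050998  0.05801527] [ 7.22856088e-01  6.90997369e-01 -6.40375583e-04 -1.14100332e-03] [-10.88250415   0.56469899  17.9061815 ] [ 0.03838401  2.42659594 -0.05213795]
```

View pics/m5.png

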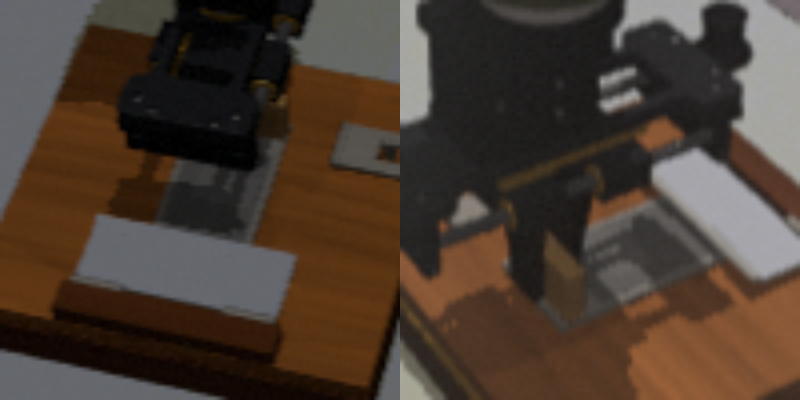

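The flap is still down and the plate's front edge is going under it at about (205,235) in the left crop. I'll check the centring by projecting both.

```bash
python3 - <<'E'
from h import *
q=[.5446,-.033,-.045]
m=r.camera_model("scene");print(np.array(m["T"])[:3,3])
f=lambda x,y,z:(lambda P:np.round((P-[210,180])*400/110,0))( (lambda P:(lambda c:np.array([m["cx"]+m["fx"]*c[0]/-c[2],m["cy"]-m["fy"]*c[1]/-c[2]]))(np.linalg.inv(np.array(m["T"]))@[*P,1]))([q[0]+x*np.cos(q[2])-y*np.sin(q[2]),q[1]+x*np.sin(q[2])+y*np.cos(q[2]),z]))
for x,y,z in [(.042,-.06,.060),(.042,.06,.060),(.09,-.06,.0585),(.09,.06,.0585),(.035,-.03,.054),(.035,.03,.054),(-.05,.03,.054),(-.05,.062,.0555)]: print((x,y,z),f(x,y,z))
E
```

```text
[1.19523927 0.18316747 0.95237537]
(0.042, -0.06, 0.06) [ 97. 219.]
(0.042, 0.06, 0.06) [295. 259.]
(0.09, -0.06, 0.0585) [ 70. 287.]
(0.09, 0.06, 0.0585) [273. 328.]
(0.035, -0.03, 0.054) [150. 226.]
(0.035, 0.03, 0.054) [249. 245.]
(-0.05, 0.03, 0.054) [286. 135.]
(-0.05, 0.062, 0.0555) [337. 143.]
```

Projection matches to about 1 mm, so I continue the slide.

>>> arm_command(xyz=[[0.004,-0.0002,0],[0.008,-0.0004,0],[0.012,-0.0005,0],[0.016,-0.0007,0],[0.02,-0.0009,0],[0.024,-0.0011,0],[0.028,-0.0013,0],[0.031,-0.0014,0],[0.033,-0.0015,0],[0.033,-0.0015,0]], rot=[[0,0,0],[0,0,0],[0,0,0],[0,0,0],[0,0,0],[0,0,0],[0,0,0],[0,0,0],[0,0,0],[0,0,0]])

```text
time: 14.93
ee_pos: [0.5279, -0.0321, 0.058]
eef_rot: [0.723, 0.691, -0.001, -0.001]
ft_force: [-12.1, 0.6, 17.1]
width: 0.0114
grip_force: 58.0
```

>>> arm_command(xyz=[[0.001,0,0],[0.002,0,0],[0.003,0,0],[0.004,0,0],[0.004,0,0]], rot=[[0,0,0],[0,0,0],[0,0,0],[0,0,0],[0,0,0]])

```text
time: 15.35
ee_pos: [0.5316, -0.0321, 0.058]
eef_rot: [0.723, 0.691, -0.001, -0.001]
ft_force: [-12.3, 0.1, 18.0]
width: 0.0119
grip_force: 58.0
```

Not there yet, so I creep.

>>> arm_command(xyz=[[0.001,0,0],[0.002,0,0],[0.002,0,0]], rot=[[0,0,0],[0,0,0],[0,0,0]])

```text
time: 15.6
ee_pos: [0.5329, -0.0322, 0.058]
eef_rot: [0.723, 0.691, -0.001, -0.002]
ft_force: [-17.8, 0.1, 22.1]
width: 0.0118
grip_force: 58.0
```

>>> arm_command(xyz=[[0.001,0,0],[0.0015,0,0],[0.0015,0,0]], rot=[[0,0,0],[0,0,0],[0,0,0]])

```text
time: 15.85
ee_pos: [0.5329, -0.0322, 0.058]
eef_rot: [0.723, 0.691, -0.002, -0.003]
ft_force: [-25.7, 0.7, 30.3]
width: 0.0117
grip_force: 58.0
```

>>> arm_command(xyz=[[-0.0008,0,0],[-0.0008,0,0],[-0.0008,0,0],[-0.0008,0,0]], rot=[[0,0,0],[0,0,0],[0,0,0],[0,0,0]])

```text
time: 16.18
ee_pos: [0.5329, -0.0322, 0.058]
eef_rot: [0.723, 0.691, -0.002, -0.002]
ft_force: [-21.5, 1.2, 26.2]
width: 0.0116
grip_force: 58.0
```

```bash
python3 - <<'E'
from h import *
s=r.read_state();print(s["ee_pos"],s["eef_rot"],s["ft_force"],s["torque"])
print(R.from_quat(s["eef_rot"]).as_matrix()[:,2])
A=save("scene","scene6");B=save("side","side6")
for l in ("lap_edge","plate_grip","hasp_tip"):
  for d in r.spot_point(l,"side"): print(l,round(d["conf"],2),np.round(w("side",d["at"]),4))
o=np.hstack([cv2.resize(A[180:290,210:320,::-1],(400,400)),cv2.resize(B[200:300,280:380,::-1],(400,400))])
cv2.imwrite("pics/m6.png",o)
E
```

```text
[ 0.53289643 -0.03215793  0.05799237] [ 0.72298846  0.69085393 -0.00162496 -0.0024299 ] [-21.48253899   1.24270888  26.24294355] [0.02087722 4.41791455 0.00621441]
[-0.00570706  0.00126836 -0.99998291]
lap_edge 0.79 [ 0.5881 -0.0349  0.0506]
plate_grip 0.77 [0.569  0.4035 0.0174]
plate_grip 0.62 [0.5045 0.089  0.0599]
plate_grip 0.53 [0.5972 0.1697 0.0237]
plate_grip 0.19 [ 0.5862 -0.0331  0.0494]
hasp_tip 0.52 [0.4972 0.0332 0.0518]
hasp_tip 0.15 [ 0.4457 -0.3078  0.0035]
```

View pics/m6.png

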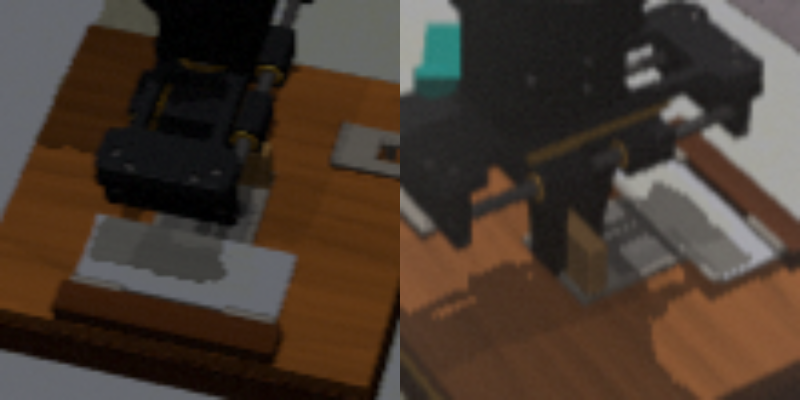

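>>> arm_command(xyz=[[-0.0004,0,-0.0002],[-0.0006,0,-0.0004],[-0.0006,0,-0.0004],[-0.0006,0,-0.0004]], rot=[[0,-0.001,0],[0,-0.002,0],[0,-0.003,0],[0,-0.003,0]])

```text
time: 16.77
ee_pos: [0.5329, -0.0321, 0.058]
eef_rot: [0.723, 0.691, -0.0, -0.001]
ft_force: [-19.2, 0.8, 26.3]
width: 0.0112
grip_force: 58.0
```

```bash
python3 - <<'E'
from h import *
s=r.read_state();print(s["ee_pos"],s["ft_force"],s["torque"],s["joint_vel"].round(3) if hasattr(s["joint_vel"],"round") else s["joint_vel"],s["time"])
print(R.from_quat(s["eef_rot"]).as_matrix()[:,2])
E
```

```text
[ 0.53294783 -0.03214553  0.05798156] [-19.24288595   0.80250786  26.29483505] [-0.0640464   4.35562804  0.03532544] [-0.002 -0.001 -0.    -0.002 -0.001  0.002  0.   ] 16.7667
[-0.00129052  0.0012984  -0.99999832]
```

Against the batten, vertical, and pressed down at about 26 N, so I hand it in.

```bash
python3 -c "
from bench import r
print(r.close_job())"
```

```text
the job is handed in; nothing more can be done
None
```

I handed the job in at about 17 s: the hasp lies flat over its catch, and the plate is under the flap against the batten, centred to about 1 mm and pressed down at about 26 N. The flap was not lifted in the last pictures, and I left the pen tray, ink bottle and loupe alone; the verdict itself was not shown.

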